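Free a seized guide knob and set the guide to a block

ROBOT

A 7-joint arm with a two-finger parallel gripper is mounted at the origin on a cart in front of the work surface, level with it; the furniture and walls round the work are solid. World frame = base frame: x ahead of the robot, y to its left, z up, the work surface at z = 0. Lengths are in m, angles in rad, forces in N, time in s.
With the tool pointing down it reaches from about 0.425 to 0.925 m from the base axis. Payload 6.8 kg.
Tool frame: the origin (TCP) lies on the mounting face of the last link; the fingertips stand 173 mm ahead of it and the grasp point (between the pads) lies 155 mm ahead of it; z points along the fingers, y is the line along which they close (so a half turn about z gives the same grasp; the last joint's range is limited). The gripper opens to 85 mm and grips with 20 to 120 N. Pads are 22 mm wide; open, the fingers measure 114 mm over their backs; the gripper's body (76 mm by 85 mm) begins 54 mm behind the grasp point. The pads swing forward as they close: fully open they stand 13 mm farther back than shut.
Start: joints at [1.102, 0.477, 0.022, 1.555, -0.011, 1.109, -0.083], TCP at [0.238, -0.632, 0.405] pointing down, gripper open.
Joint ranges: [-2.96, 2.96], [-0.34, 2.1], [-1.41, 1.46], [0.24, 2.44], [-1.37, 4.51], [0.17, 1.92], [-2.96, 2.96]. Speed limits (rad/s): [2.39, 2.39, 3.14, 3.14, 3.14, 3.14, 3.14].

INTERFACE

Orientations are given as a unit quaternion [w, x, y, z].
In Python, from station import bot gives the robot as it stands. The module is installed in compiled form; this text tells all that it offers.
- The arm moves only by the shell command python3 -m pendant 'ROWS' [FORCE]. ROWS is JSON, a list of rows, each a list of 5 numbers: the finger opening in m, from 0 to 0.0854, then the shift along the tool's x, y, z in m, then the turn about the tool's z in degrees. In form: [[jaw, x, y, z, yaw], ...]. A call has 1 to 12 rows; each row shifts and turns the commanded pose from where the row before left it, along the tool's axes as they then stand; what a row does not reach is not made up. A row lasts 1/12 s, in which the tool goes at most 41.7 mm and 7.16 degrees, less where a joint would pass 70% of its speed; a pose out of reach is approached as far as the arm can. A call with a gripper value outside its range is refused whole. The fingers move at their own pace and stop on an object; FORCE is the grip in N (left out, the last holds). Time passes only in rows, so rows that do not move let the fingers close. It gives the time, the measured TCP pose, the force, the opening and the grip force at its end, in the units of the state.
- bot.get_obs(): the state, without advancing time (a new reading comes with each control period).
- bot.read_camera(name): name is "side" or "top" or "wrist"; returns (picture, depth): 384x512x3 uint8, blue, green, red; 384x512 float32, m along the optical axis (not along the pixel's ray), 0 where there is no reading.
- bot.camera_model(name): a dict with "intrinsics" (3x3 intrinsics, pixels), "R" (3x3) and "t" (3): a world point X has camera coordinates R X + t. Camera axes: x right, y down, z forward; pixel columns grow to the right and rows downward; lengths in m; the calibration is good to about 2 mm. A picture is of the moment at which its call begins: read the wrist's pose just before it. camera_model takes no time and is no camera call; for the wrist camera it gives the pose at the moment of the call.
- bot.hand_in(): hands the job in; it is judged then, once.
Trained networks look in the newest picture that a camera, given by its name, has taken for a name from the list of things; names that differ only in an ending like _2 or _b are one class to them, and where a whole thing is asked for, a point or a joint stands for the part that bears it (a point fixed in the world has none). Each returns a list of dicts, best first, with "score" (0 to 1); they miss things now and then, are a little off and sometimes report something else, mostly with a low value. They report only what shows in the picture. A call takes as long as a camera call.
- bot.boxes_of(name, camera): "at" ([column, row] in pixels, amid what is visible of it).
- bot.trace(name, camera): "mask" (384x512 bool, what is visible of it) and "at" ([column, row] in pixels, amid what is visible of it).
- bot.pinpoint(name, camera): "at" ([column, row] in pixels: a listed point, or the origin of a listed thing).
The state is a dict: "t": time; "q": joint angles; "joint_vel": joint speeds; "joint_torque": joint torques, N m; "eef_pos": TCP position; "tool_rot": TCP orientation; "contact_force": force on the tool from outside, world axes, zero at the start; "torque": the same for the moment, N m; "gripper_width": opening from 0.0 (shut) to 1.0 (fully open); "grasp_force": force on a finger pad.
Only numpy, scipy, OpenCV 4.12 (cv2) and the standard library are available. Lean on these libraries where they do the work, as an engineer would, in place of code of your own. Each camera call takes 0.05 s, during which the arm holds its last target. There are 200 camera calls.

TASK

The black knob of the plywood guide has seized: break it loose with a short firm anticlockwise twist, then turn it on easily the same way until the gap between the two fences is 2 to 3 mm wider than the thick pine block. Then lay the pine block flat on the open end of the guide and slide it in between the fences, right up against the end stop, and let go. Do not knock over the glue bottle or the mug.

Things in the scene. Friction and masses are not known exactly. Their poses are not given: they have to be found in the camera images.
- guide: Plywood board 180 x 200 x 12 mm screwed to the bench, two wooden fences along its y. Origin on the bench surface; x away from the robot and y to its left at yaw 0. Board: x -108 to 72, y -100 to 100 mm; its top, z = 12 mm, is the channel's floor. Fences 10 mm high (top z = 22 mm), from the end stop to y = 20 mm, with flared tips to y = 34 mm. Fixed fence: inner face x = 40 mm, 18 mm thick.
- open_end (a point): Point on the board's top at (16.3, 66, 12) mm in the guide's frame; axes as the guide's. Middle of the bare open end (y 34 to 100 mm), where the channel begins.
- stop_face (a point): Foot of the end stop's face (stop 20 mm high), at (16.3, -84, 12) mm in the guide's frame, midway across the channel when the gap is 47.4 mm; axes as the guide's, so the channel runs from here along +y to the open end. The block is home when its end touches this face: its centre then lies 35 mm along +y.
- knob_grip (a point): On the knob's vertical axis, 50 mm above the bench, at (-68, -35, 50) mm in the guide's frame. The handle is an upright black bar 14 mm wide, 46 mm long, 31 to 65 mm above the bench, on a 16 mm shaft: grip it across the 14 mm. z up; y along the bar toward its end with a white line on top (the guide's +y at joint 0).
- knob (a joint): Knob angle, rad, anticlockwise from above, 0 to 2.8; starts at 0 to 0.08. Free to about 0.12, then seized: about 0.4 N m is needed, dying away by 0.4; after that it turns freely (0.08 N m) and stays where left. Its eccentric draws the fence back 4.6 mm x (1 - cos(angle)): gap 46.0 mm at 1.57, 47.6 at 1.92, 49.0 at 2.28 rad.
- fence (a joint): How far the moving fence (16 mm thick, the one nearer the robot) has been drawn back, m. Gap between the fences = 41.4 mm + this; its inner face is at x = -1.4 mm minus this in the guide's frame. Only the knob moves it.
- block_centre (a point): Centre (half-way up) of the thick pine block, a loose sawn offcut 45 mm (its x) x 70 mm (its y) x 32 mm high, 45 to 95 g, lying flat. Grip it across the 45 mm; it goes in with its 70 mm along the channel. The thin dark walnut offcut (12 mm) is not wanted.
- glue_bottle: White glue bottle with orange cap, 44 x 60 x 197 mm, standing loose; origin at the centre of its foot. Not to be knocked over.
- mug: Orange tea mug, 81 mm across, 101 mm high, standing loose; origin at its foot. Not to be knocked over.
- paper_file: Fixed obstacle: a pale upright file rack of two boards standing behind the middle of the bench, between glue bottle and guide; about 113 mm wide, 40 mm deep, 183 mm high. Origin at the centre of its foot; its width lies along its y. Pass it on the robot's side.

How it is judged:
On the way, in this order (a step that is already met when the one before it is completed fails the run):
1. the knob is broken loose (turned past 0.5 rad) (value of joint knob above 0.5 rad).
2. the gap is 1 to 4 mm wider than the block (46 to 49 mm) (value of joint fence between 0.0046 and 0.0076 m), for 0.3 s.
3. the block is down on the board at the open end, in line with the channel (its centre at least 44 mm short of home) (y of block_centre in the frame of stop_face between 0.079 and 0.175 m and x of block_centre in the frame of stop_face between -0.04 and 0.04 m and z of block_centre in the frame of stop_face between 0.012 and 0.02 m), for 0.1 s.
At the end, for the whole second after the job is handed in: The gap between the fences is 46 to 49 mm (1 to 4 mm wider than the block), and the pine block lies flat on the channel floor between the fences, its end within 4 mm of the end stop, at rest and released (all of step 2 and y of block_centre in the frame of stop_face between 0.032 and 0.039 m and x of block_centre in the frame of stop_face between -0.006 and 0.006 m and z of block_centre in the frame of stop_face below 0.0185 m and angle between block_centre's own z axis and vertical below 0.08 rad and linear speed of pine_block below 0.01 m/s); the robot touches nothing.
It fails at once if the glue bottle is knocked over (angle between glue_bottle's own z axis and vertical above 0.5 rad).
It fails at once if the mug is knocked over (angle between mug's own z axis and vertical above 0.5 rad).
It also fails if it takes over 72 s, if anything falls off the work surface, if the arm or the gripper's body presses on something with over 40 N, if the wrist force passes 120 N, or if a joint passes its speed limit or range.

## Working session

There is one attempt and no reset: what is moved stays moved. The work goes in short steps, Python scripts to look and compute and a shell command to move; the robot and the scene stay as the last step left them, time stands still between calls to the robot, and variables do not carry over. Pictures are saved under pics/ and viewed, at most 10 in all, crops included, and the job is handed in when it is done.

```bash
mkdir -p pics
cat > h.py <<'E'
from station import bot
import numpy as np, cv2
def w(cam,px,depth=None,z=None):
    m=bot.camera_model(cam);K,R,t=np.array(m["intrinsics"]),np.array(m["R"]),np.array(m["t"])
    r=np.linalg.inv(K)@[px[0],px[1],1]; c=-R.T@t; d=R.T@r
    s=depth if z is None else (z-c[2])/d[2]
    return c+s*d
def proj(cam,X):
    m=bot.camera_model(cam);p=np.array(m["intrinsics"])@(np.array(m["R"])@X+np.array(m["t"]));return p[:2]/p[2]
E
python3 - <<'E'
from h import *
np.set_printoptions(precision=4,suppress=True)
o=bot.get_obs();print(o)
top,d=bot.read_camera("top");side,_=bot.read_camera("side")
cv2.imwrite("pics/a.png",np.vstack([np.hstack([top,side])])[:, :] if 0 else cv2.resize(top,(800,600)));cv2.imwrite("pics/b.png",cv2.resize(side,(800,600)))
for n,z in [("guide",0),("open_end",.012),("stop_face",.012),("knob_grip",.05),("block_centre",.016),("glue_bottle",0),("mug",0),("paper_file",0)]:
    for c in("top","side"):
        for r in bot.pinpoint(n,c)[:2]: print(n,c,r["score"],np.array(r["at"]),w(c,r["at"],z=z))
E
```

```text
{'t': 0.0, 'q': array([ 1.1019,  0.4778,  0.0223,  1.5565, -0.0115,  1.1093, -0.0831]), 'joint_vel': array([ 0.0008, -0.0002, -0.0001, -0.0012, -0.0005,  0.0015, -0.0001]), 'joint_torque': array([  0.0008, -59.6439,   1.6077, -28.1196,   0.0123,   0.0093,
         0.    ]), 'eef_pos': array([ 0.2382, -0.6313,  0.4037]), 'tool_rot': array([-0.0009,  0.9838,  0.1794, -0.0002]), 'contact_force': array([-0.696 , -0.2793, -0.391 ]), 'torque': array([ 0.0528,  0.0179, -0.0083]), 'grasp_force': 0.0, 'gripper_width': 0.9998374386413668}
guide top 0.6 [307.7 205.6] [0.516  0.0193 0.    ]
guide side 0.71 [263.7 179.9] [0.5219 0.0132 0.    ]
guide side 0.19 [287.6 162.6] [ 0.4624 -0.101   0.    ]
open_end top 0.86 [282.7 200.9] [0.5247 0.0856 0.012 ]
open_end side 0.78 [259.6 189.7] [0.522  0.0852 0.012 ]
stop_face top 0.91 [338.4 190.5] [ 0.5557 -0.0597  0.012 ]
stop_face top 0.57 [205.4 161.4] [0.6265 0.2914 0.012 ]
stop_face side 0.82 [255.9 165.9] [ 0.5568 -0.0445  0.012 ]
knob_grip top 0.65 [324.4 226.7] [ 0.4541 -0.0172  0.05  ]
knob_grip side 0.66 [286.3 164.5] [ 0.4558 -0.0073  0.05  ]
block_centre top 0.91 [209.8 222.1] [0.4642 0.2725 0.016 ]
block_centre top 0.75 [161.8 164.2] [0.6151 0.4054 0.016 ]
block_centre side 0.93 [269.4 230.3] [0.463  0.2719 0.016 ]
glue_bottle top 0.9 [203.3 161.8] [0.6286 0.2983 0.    ]
glue_bottle side 0.48 [257.5 190.4] [0.5307 0.0727 0.    ]
mug top 0.72 [160.6 167.1] [0.6114 0.4114 0.    ]
mug side 0.88 [196.4 264.1] [0.6219 0.4122 0.    ]
```

View pics/a.png

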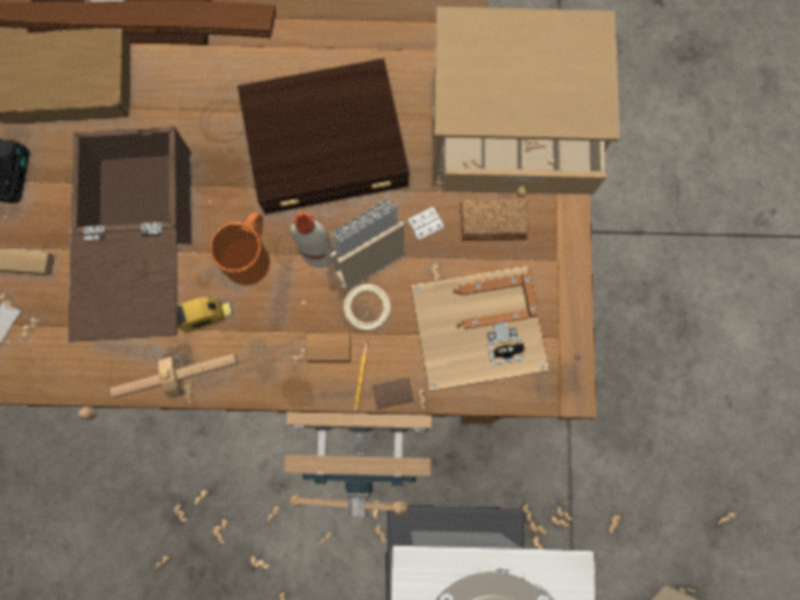

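View pics/b.png

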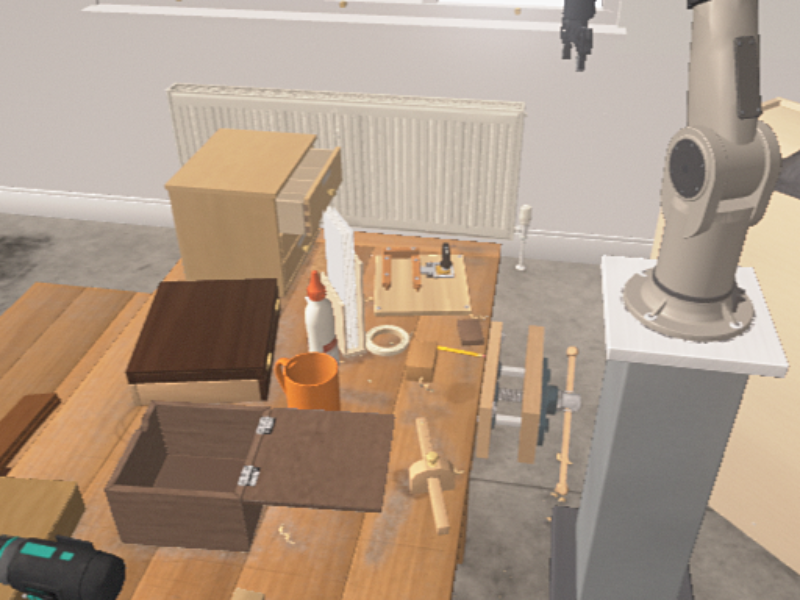

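The pictures show the guide at about (480,325) px in the top view, stop end to the right and turned about 12°, with the knob at (508,348). The pine block is at (328,347), the walnut at (392,390), the mug at (238,248) and the bottle at (310,235). The network points agree with this. I'll move over the knob.

```bash
cat >> h.py <<'E'
def R_():
    from scipy.spatial.transform import Rotation as Ro
    q=bot.get_obs()["tool_rot"];return Ro.from_quat([q[1],q[2],q[3],q[0]]).as_matrix()
def yaw(): r=R_();return np.degrees(np.arctan2(r[1,0],r[0,0]))
def shift(target):  # tool-axes shift bringing grasp point to world target
    o=bot.get_obs();r=R_();g=o["eef_pos"]+.155*r[:,2];return r.T@(np.array(target)-g),g
E
python3 -m pendant '[[0.0854,0.0262,-0.0306,0,0],[0.0854,0.0262,-0.0306,0,0],[0.0854,0.0262,-0.0306,0,0],[0.0854,0.0262,-0.0306,0,0],[0.0854,0.0262,-0.0306,0,0],[0.0854,0.0262,-0.0306,0,0],[0.0854,0.0262,-0.0306,0,0],[0.0854,0.0262,-0.0306,0,0],[0.0854,0.0262,-0.0306,0,0],[0.0854,0.0262,-0.0306,0,0],[0.0854,0.0262,-0.0306,0,0],[0.0854,0.0262,-0.0306,0,0]]' 
python3 -m pendant '[[0.0854,0.0262,-0.0306,0,0],[0.0854,0.0262,-0.0306,0,0],[0.0854,0.0262,-0.0306,0,0],[0.0854,0.0262,-0.0306,0,0],[0.0854,0,0,0,-7],[0.0854,0,0,0,-7],[0.0854,0,0,0,-7],[0.0854,0,0,0,-7],[0.0854,0,0,0,-7],[0.0854,0,0,0,-7],[0.0854,0,0,0,-7],[0.0854,0,0,0,-7]]'
python3 -m pendant '[[0.0854,0,0,0,-7],[0.0854,0,0,0,-7],[0.0854,0,0,0,-7],[0.0854,0,0,0,-4],[0.0854,0,0,0,0],[0.0854,0,0,0,0],[0.0854,0,0,0,0]]'
python3 - <<'E'
from h import *
np.set_printoptions(precision=4,suppress=True)
print(yaw(),shift([.46,-.025,.05]),bot.get_obs()["q"])
im,d=bot.read_camera("wrist");cv2.imwrite("pics/c.png",im)
for n,z in [("open_end",.012),("stop_face",.012),("knob_grip",.05)]:
    for r in bot.pinpoint(n,"wrist")[:2]: print(n,r["score"],np.array(r["at"]),w("wrist",r["at"],z=z))
E
```

```text
t: 1.9
eef_pos: [0.403, -0.1751, 0.4051]
tool_rot: [0.0, 0.984, 0.179, 0.0]
contact_force: [0.9, 0.4, -0.3]
gripper_width: 1.003
grasp_force: 0.0
t: 2.9
eef_pos: [0.4577, -0.0255, 0.4049]
tool_rot: [0.0, 0.783, 0.623, 0.0]
contact_force: [0.3, 0.4, 0.7]
gripper_width: 1.001
grasp_force: 0.0
t: 3.48
eef_pos: [0.4577, -0.0255, 0.4048]
tool_rot: [0.0, 0.632, 0.775, 0.0]
contact_force: [-0.1, 0.0, -0.3]
gripper_width: 1.001
grasp_force: 0.0
101.53535122977637 (array([0.0001, 0.0023, 0.1998]), array([ 0.4577, -0.0256,  0.2498])) [ 0.4331  0.161  -0.5609  2.0212  0.1026  0.986   0.0227]
open_end 0.87 [330.5  82.8] [0.5236 0.095  0.012 ]
knob_grip 0.59 [260.6 171.4] [ 0.4624 -0.018   0.05  ]
```

View pics/c.png

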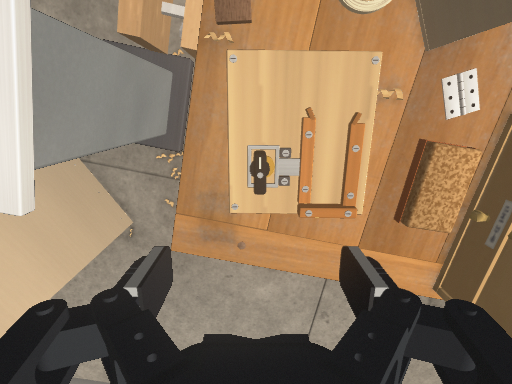

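The wrist view shows the board with corners near (228,51), (382,52), (231,212) and (363,213). The knob bar stands upright at (260,172) with its white line at the top end, so the tool is already nearly lined up with the guide. I'll measure the bar from depth and the board from its corners.

```bash
cat > m.py <<'E'
from h import *
np.set_printoptions(precision=4,suppress=True)
im,d=bot.read_camera("wrist")
m=bot.camera_model("wrist");K,R,t=[np.array(m[k]) for k in("intrinsics","R","t")]
v,u=np.mgrid[:384,:512];P=np.stack([u,v,np.ones_like(u)],-1)@np.linalg.inv(K).T*d[...,None]
P=(P-t)@R  # world
def blob(lo,hi,c,r):
    s=(d>0)&(P[...,2]>lo)&(P[...,2]<hi)&(np.hypot(P[...,0]-c[0],P[...,1]-c[1])<r)
    q=P[s];return q
E
python3 - <<'E'
from m import *
q=blob(.055,.075,(.462,-.022),.05);print(len(q),q.mean(0),cv2.minAreaRect((q[:,:2]*1000).astype(np.float32)),q[:,2].max())
for p in [(228,51),(382,52),(231,212),(364,214)]: print(w("wrist",p,z=.012))
# moving fence / fixed fence inner edges, top z=.022
for p in [(315,120),(349,125),(311,200),(344,203)]: print('f',w("wrist",p,z=.022))
# yaw via bar depth, edge of the floor stop: stop face corner
E
```

```text
494 [ 0.4608 -0.0175  0.065 ] ((461.1853332519531, -18.942075729370117), (12.425371170043945, 46.45937728881836), 11.562384605407715) 0.06781521183309713
[0.399  0.1042 0.012 ]
[0.5723 0.1388 0.012 ]
[ 0.4372 -0.0881  0.012 ]
[ 0.6133 -0.0548  0.012 ]
f [0.5146 0.0503 0.022 ]
f [0.5559 0.0529 0.022 ]
f [ 0.5356 -0.0473  0.022 ]
f [ 0.5785 -0.0427  0.022 ]
```

```bash
python3 -m pendant '[[0.05,0.0056,0.0055,0,0],[0.05,0,0,0.03,0],[0.05,0,0,0.03,0],[0.05,0,0,0.03,0],[0.05,0,0,0.03,0],[0.05,0,0,0.03,0],[0.05,0,0,0.025,0],[0.05,0,0,0.015,0],[0.05,0,0,0.01,0],[0.05,0,0,0,0],[0.05,0,0,0,0]]'
python3 - <<'E'
from h import *
print(shift([.462,-.019,.05]),yaw())
E
python3 -m pendant '[[0.0,0,0,0,0],[0,0,0,0,0],[0,0,0,0,0],[0,0,0,0,0],[0,0,0,0,0],[0,0,0,0,0],[0,0,0,0,0],[0,0,0,0,0],[0,0,0,0,0],[0,0,0,0,0]]' 100
python3 - <<'E'
from h import *
print(shift([.462,-.019,.05]),yaw(),bot.get_obs()["torque"])
E
```

```text
t: 4.65
eef_pos: [0.4623, -0.0185, 0.2048]
tool_rot: [-0.0, 0.631, 0.775, 0.0]
contact_force: [0.5, 0.0, -0.0]
gripper_width: 0.586
grasp_force: 0.0
(array([-0.00048781, -0.00041198, -0.00018365]), array([ 0.46230464, -0.01843882,  0.04981647])) 101.68364961168544
t: 5.48
eef_pos: [0.4614, -0.0191, 0.2059]
tool_rot: [0.0, 0.632, 0.775, -0.001]
contact_force: [-6.6, -0.7, 13.1]
gripper_width: 0.149
grasp_force: 102.4
(array([0.00012843, 0.00079602, 0.00085243]), array([ 0.46124691, -0.0192853 ,  0.05085337])) 101.6496004079811 [-0.07073041  1.20049559  0.04002996]
```

```bash
python3 -m pendant '[[0,0,-0.0008,-0.001,-6],[0,0,0,0,-6],[0,0,0,0,-7],[0,0,0,0,-7],[0,0,0,0,-7],[0,0,0,0,-7],[0,0,0,0,-6],[0,0,0,0,0],[0,0,0,0,0],[0,0,0,0,0]]'
python3 - <<'E'
from h import *
print(shift([.462,-.019,.05]),yaw(),bot.get_obs()["torque"],bot.get_obs()["q"])
E
```

```text
t: 6.32
eef_pos: [0.461, -0.0192, 0.206]
tool_rot: [0.0, 0.28, 0.96, -0.0]
contact_force: [-0.5, -0.2, 0.8]
gripper_width: 0.146
grasp_force: 102.5
(array([-0.00063424,  0.00075075,  0.00097219]), array([ 0.46106154, -0.01929169,  0.05097224])) 147.48432023697342 [ 0.02696762  0.18397531 -0.0288768 ] [ 0.43640469  0.52468568 -0.64021877  2.16827699  0.54943251  0.61127023
  0.40227375]
```

```bash
python3 -m pendant '[[0,0,0,0,-7],[0,0,0,0,-7],[0,0,0,0,-7],[0,0,0,0,-7],[0,0,0,0,-7],[0,0,0,0,-7],[0,0,0,0,-7],[0,0,0,0,-6],[0,0,0,0,-4],[0,0,0,0,-2.5],[0,0,0,0,0],[0,0,0,0,0]]'
python3 - <<'E'
from h import *
print(shift([.462,-.019,.05]),yaw()%360,bot.get_obs()["torque"],bot.get_obs()["q"])
E
```

```text
t: 7.32
eef_pos: [0.4611, -0.0192, 0.206]
tool_rot: [-0.0, -0.25, 0.968, -0.0]
contact_force: [-3.0, -1.3, 5.2]
gripper_width: 0.143
grasp_force: 103.4
(array([-0.00102132, -0.00012881,  0.00096313]), array([ 0.46104449, -0.01938147,  0.05096373])) 208.997998061478 [-0.11883561  0.61573233  0.01906024] [ 0.62595869  0.61229198 -0.88693465  2.15714758  0.74827744  0.71559848
  1.30411636]
```

```bash
python3 -m pendant '[[0.05,0,0,0,0],[0.05,0,0,0,0],[0.05,0,0,0,0],[0.05,0,0,-0.03,0],[0.05,0,0,-0.03,0],[0.085,0,0,-0.03,0],[0.085,0,0,-0.03,7],[0.085,0,0,-0.03,7],[0.085,0,0,-0.03,7],[0.085,0,0,-0.02,7],[0.085,0,0,0,7],[0.085,0,0,0,7]]'
python3 -m pendant '[[0.085,0,0,0,7],[0.085,0,0,0,7],[0.085,0,0,0,7],[0.085,0,0,0,7],[0.085,0,0,0,7],[0.085,0,0,0,7],[0.085,0,0,0,7],[0.085,0,0,0,7],[0.085,0,0,0,7],[0.085,0,0,0,3],[0.085,0,0,0,0]]'
python3 - <<'E'
from m import *
cv2.imwrite("pics/d.png",cv2.resize(im[60:260,180:440],(780,600),interpolation=cv2.INTER_CUBIC))
print(shift([.462,-.019,.05]),yaw()%360)
q=blob(.055,.075,(.462,-.022),.05);print(len(q),q.mean(0),cv2.minAreaRect((q[:,:2]*1000).astype(np.float32)))
# fence faces in guide frame from depth
a=np.radians(11.2);Rg=np.array([[np.cos(a),-np.sin(a)],[np.sin(a),np.cos(a)]]);o=np.array([.5232,.0285])
L=(P[...,:2]-o)@Rg
for y0 in(-.06,-.04,-.02,0,.01):
    s=(np.abs(L[...,1]-y0)<.004)&(np.abs(L[...,0])<.065)&(d>0);x=L[s][:,0];z=P[s][:,2]
    h=x[(z>.0185)];print(y0,np.sort(h)[::max(1,len(h)//14)])
E
```

```text
t: 8.32
eef_pos: [0.4616, -0.0188, 0.4074]
tool_rot: [0.002, 0.115, 0.993, -0.0]
contact_force: [0.5, -0.1, -0.7]
gripper_width: 0.995
grasp_force: 0.0
t: 9.23
eef_pos: [0.4611, -0.0188, 0.4058]
tool_rot: [0.0, 0.636, 0.772, 0.0]
contact_force: [-0.5, 0.5, 0.2]
gripper_width: 0.998
grasp_force: 0.0
(array([-0.0003,  0.0006,  0.2008]), array([ 0.4612, -0.0188,  0.2508])) 101.24406636110622
539 [ 0.4608 -0.0176  0.0644] ((461.02386474609375, -18.738040924072266), (45.68641662597656, 14.20822525024414), 29.389602661132812)
-0.06 [-0.0626 -0.0395 -0.0254 -0.023  -0.0205 -0.0179 -0.0152 -0.0125  0.0375
  0.0398  0.0423  0.0451  0.048   0.0507  0.0537]
-0.04 [-0.0647 -0.0274 -0.0272 -0.0236 -0.0186 -0.0159 -0.0126 -0.0095 -0.0083
 -0.0071 -0.0056 -0.0041 -0.0024  0.0001  0.0546]
-0.02 [-0.065  -0.0604 -0.0552 -0.048  -0.044  -0.0406 -0.037  -0.0315 -0.0256
 -0.0221 -0.0115 -0.0084 -0.0053 -0.0017  0.0539]
0 [-0.0253 -0.0229 -0.0206 -0.0183 -0.0158 -0.0131 -0.0107  0.0384  0.0406
  0.0431  0.0458  0.0481  0.0502  0.0528  0.0553]
0.01 [-0.0254 -0.0232 -0.0208 -0.0185 -0.016  -0.0137 -0.0121 -0.0096  0.0397
  0.0415  0.0438  0.046   0.0485  0.0509  0.0533]
```

View pics/d.png

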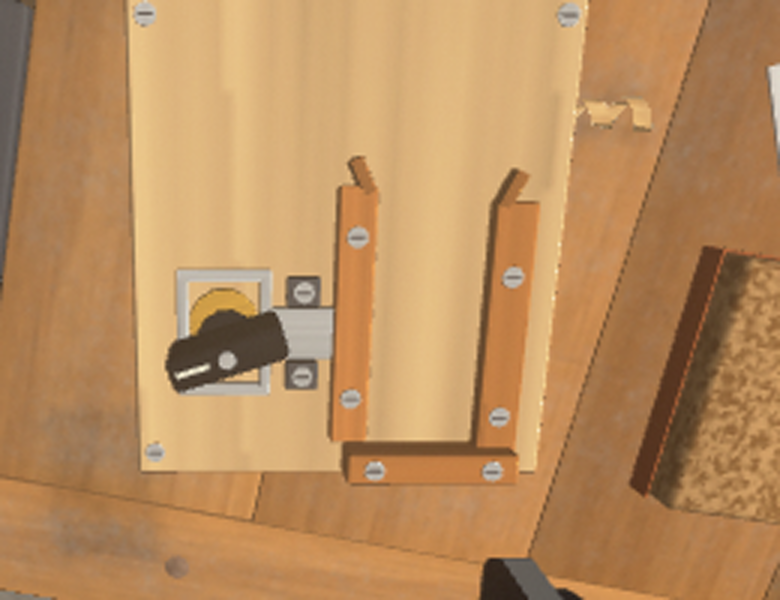

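The picture shows the knob bar turned, with its white end at (192,372). The moving fence is drawn back and the channel is clear. Depth gives the bar at 209.4°, so the knob is at 1.89 rad and the gap about 47.4 mm. Next is the block.

```bash
python3 -m pendant '[[0.085,0.0356,0.0073,0,0],[0.085,0.0356,0.0073,0,0],[0.085,0.0356,0.0073,0,0],[0.085,0.0356,0.0073,0,0],[0.085,0.0356,0.0073,0,0],[0.085,0.0356,0.0073,0,0],[0.085,0.0356,0.0073,0,0],[0.085,0.0356,0.0073,0,0],[0.085,0,0,0,0],[0.085,0,0,0,0]]'
python3 - <<'E'
from m import *
cv2.imwrite("pics/e.png",im)
q=blob(.024,.04,(.4635,.272),.055);print(len(q),q.mean(0),cv2.minAreaRect((q[:,:2]*1000).astype(np.float32)))
r=bot.pinpoint("block_centre","wrist")[0];print(r["score"],r["at"],w("wrist",r["at"],z=.016))
print(shift([.4635,.272,.03]),yaw()%360)
E
```

```text
t: 10.12
eef_pos: [0.4624, 0.2741, 0.4057]
tool_rot: [-0.001, 0.632, 0.775, 0.0]
contact_force: [-0.6, -0.7, -0.2]
gripper_width: 0.995
grasp_force: 0.0
2065 [0.4635 0.2714 0.032 ] ((463.6047668457031, 269.8511657714844), (44.9133186340332, 70.08504486083984), 1.2142986059188843)
0.71 [253.1, 174.2] [0.4613 0.2655 0.016 ]
(array([0.0013, 0.0005, 0.2203]), array([0.4634, 0.2708, 0.2503])) 101.20214294206043
```

View pics/e.png

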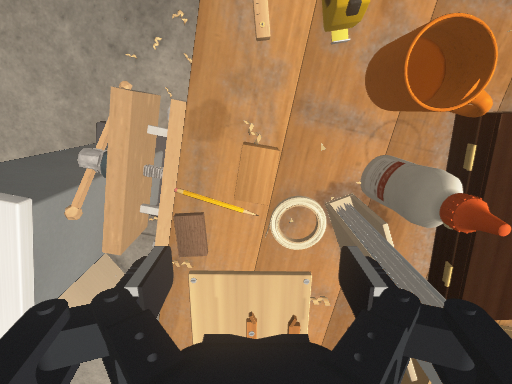

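The pine block is directly below the gripper at (257,172) px, 45 x 70 mm at yaw 1.2°, and the walnut is away to the left at (190,234). I'll turn +10° and descend.

```bash
python3 -m pendant '[[0.068,0,0,0.02,5],[0.068,0,0,0.03,5],[0.068,-0.0008,0,0.035,0],[0.068,0,0,0.035,0],[0.068,0,0,0.03,0],[0.068,0,0,0.03,0],[0.068,0,0,0.022,0],[0.068,0,0,0.012,0],[0.068,0,0,0.008,0],[0.068,0,0,0,0],[0.068,0,0,0,0]]'
python3 - <<'E'
from h import *
print(shift([.4636,.270,.028]),yaw()%360)
E
python3 -m pendant '[[0.03,0,0,0,0],[0.03,0,0,0,0],[0.03,0,0,0,0],[0.03,0,0,0,0],[0.03,0,0,0,0],[0.03,0,0,0,0],[0.03,0,0,0,0]]' 40
python3 -m pendant '[[0.03,0,0,-0.01,0],[0.03,0,0,-0.02,0],[0.03,0,0,-0.025,-5],[0.03,0,0,-0.025,-5],[0.03,0,0,0,0],[0.03,0,0,0,0]]'
python3 - <<'E'
from h import *
print(shift([.5232,.1019,.040]),yaw()%360)
E
```

```text
t: 11.13
eef_pos: [0.4639, 0.2706, 0.1845]
tool_rot: [0.0, 0.7, 0.714, 0.0]
contact_force: [0.5, 0.0, 0.1]
gripper_width: 0.8
grasp_force: 0.0
(array([-0.00068628, -0.00042205,  0.00147903]), array([0.46400705, 0.2706939 , 0.02947968])) 91.12715430554232
t: 11.72
eef_pos: [0.4639, 0.2713, 0.1852]
tool_rot: [0.001, 0.7, 0.714, 0.001]
contact_force: [-0.2, -0.5, 7.3]
gripper_width: 0.514
grasp_force: 41.6
t: 12.22
eef_pos: [0.4637, 0.2711, 0.2657]
tool_rot: [0.001, 0.635, 0.772, 0.002]
contact_force: [-1.0, 0.2, -0.6]
gripper_width: 0.514
grasp_force: 41.0
(array([-0.17771842,  0.02499491,  0.07057985]), array([0.4642094 , 0.27136056, 0.11066348])) 101.10868070995018
```

```bash
python3 -m pendant '[[0.03,-0.0356,0.005,0,0],[0.03,-0.0356,0.005,0,0],[0.03,-0.0356,0.005,0,0],[0.03,-0.0356,0.005,0,0],[0.03,-0.0356,0.005,0,0],[0.03,0,0,0.025,0],[0.03,0,0,0.02,0],[0.03,0,0,0.01,0],[0.03,0,0,0.006,0],[0.03,0,0,0,0],[0.03,0,0,0,0]]'
python3 - <<'E'
from m import *
print(shift([.5232,.1019,.0422]),yaw()%360,bot.get_obs()["eef_pos"])
E
bash -c true
```

```text
t: 13.13
eef_pos: [0.5222, 0.1019, 0.203]
tool_rot: [-0.0, 0.634, 0.773, 0.0]
contact_force: [-0.2, -0.2, -0.7]
gripper_width: 0.519
grasp_force: 41.0
(array([-0.0003,  0.0006,  0.0062]), array([0.5226, 0.1021, 0.0484])) 101.24154068595368 [0.5224 0.102  0.2034]
```

```bash
python3 -m pendant '[[0.03,0,0.0006,0.003,0],[0.03,0,0,0.002,0],[0.03,0,0,0.001,0],[0.03,0,0,0.0005,0],[0.03,0,0,0,0]]'
python3 -m pendant '[[0.055,0,0,0,0],[0.06,0,0,0,0],[0.06,0,0,0,0],[0.06,0,0,-0.02,0],[0.06,0,0,-0.03,0],[0.06,0,0,-0.03,0],[0.06,0,0,-0.03,0],[0.06,0,0,-0.02,0],[0.0,0,0,0,0],[0,0,0,0,0],[0,0,0,0,0],[0,0,0,0,0]]' 40
cat > fit.py <<'E'
from m import *
o=bot.get_obs();print(shift([.5232,.1019,.0422]),yaw()%360)
a=np.radians(11.2);Rg=np.array([[np.cos(a),-np.sin(a)],[np.sin(a),np.cos(a)]]);og=np.array([.5212,.0281])
L=(P[...,:2]-og)@Rg*1000;z=P[...,2];ok=d>0
q=L[ok&(z>.036)&(z<.052)&(np.abs(L[...,0]-16)<40)&(np.abs(L[...,1]-10)<110)];print("block (guide mm)",len(q),cv2.minAreaRect(q.astype(np.float32)))
f=ok&(z>.0185)&(z<.026)
for y0 in(-70,-60,0,5,10,15):
    x=L[f&(np.abs(L[...,1]-y0)<3)][:,0]
    b=[v for v in (x[x<10],x[x>25])]
    print(y0,[np.percentile(v,[2,98]).round(1) if len(v) else None for v in b])
E
python3 fit.py
```

```text
t: 13.6
eef_pos: [0.5231, 0.1014, 0.1972]
tool_rot: [0.001, 0.635, 0.773, 0.0]
contact_force: [-2.9, -0.6, 7.7]
gripper_width: 0.513
grasp_force: 42.0
t: 14.6
eef_pos: [0.5224, 0.1008, 0.3249]
tool_rot: [-0.001, 0.635, 0.773, -0.001]
contact_force: [-0.3, -0.1, -0.3]
gripper_width: 0.139
grasp_force: 0.0
(array([0.0008, 0.0016, 0.1277]), array([0.5221, 0.1008, 0.1699])) 101.17499516902974
block (guide mm) 3684 ((16.325464248657227, 73.06156921386719), (69.4719467163086, 45.07444381713867), 89.998779296875)
-70 [None, array([223.7, 226.5])]
-60 [None, array([225.9, 228.2])]
0 [None, array([ 57.6, 240.1])]
5 [None, array([ 55.4, 241.9])]
10 [array([-22.5, -12.1]), array([ 42.8, 242.1])]
15 [array([-22.4, -10.9]), array([ 41.4, 242.8])]
```

```bash
python3 -m pendant '[[0,0.03,0.0007,0,0],[0,0.03,0.0007,0,0],[0,0,0,0.04,0],[0,0,0,0.04,0],[0,0,0,0.03,0],[0,0,0,0.015,0],[0,0,0,0,0],[0,0,0,0,0]]'
python3 - <<'E'
from h import *
print(shift([.5118,.1598,.045]),yaw()%360)
E
```

```text
t: 15.32
eef_pos: [0.5126, 0.1606, 0.201]
tool_rot: [-0.001, 0.635, 0.773, -0.0]
contact_force: [0.4, -0.5, -0.1]
gripper_width: 0.001
grasp_force: 0.0
(array([-0.00069661, -0.00067281,  0.00097523]), array([0.51232627, 0.16061394, 0.04597445])) 101.1938826548189
```

```bash
python3 -m pendant '[[0,-0.007,-0.0006,0.001,0],[0,-0.006,0,0,0],[0,-0.006,0,0,0],[0,-0.006,0,0,0],[0,-0.006,0,0,0],[0,-0.006,0,0,0],[0,-0.006,0,0,0],[0,-0.006,0,0,0],[0,-0.006,0,0,0],[0,-0.006,0,0,0],[0,-0.006,0,0,0],[0,0,0,0,0]]'
python3 fit.py
```

```text
t: 16.32
eef_pos: [0.5253, 0.0928, 0.2]
tool_rot: [0.0, 0.636, 0.772, -0.001]
contact_force: [-0.5, 0.1, -0.1]
gripper_width: 0.0
grasp_force: 0.0
(array([ 0.0086, -0.0003,  0.0029]), array([0.5251, 0.0935, 0.0451])) 101.09465392836492
block (guide mm) 1125 ((13.879243850708008, 50.43683624267578), (52.473636627197266, 39.13666534423828), 60.04454040527344)
-70 [None, None]
-60 [None, None]
0 [None, array([139. , 159.7])]
5 [None, None]
10 [None, None]
15 [None, None]
```

```bash
python3 -m pendant '[[0,-0.006,0,0,0],[0,-0.006,0,0,0],[0,-0.006,0,0,0],[0,-0.006,0,0,0],[0,-0.006,0,0,0],[0,-0.006,0,0,0],[0,-0.006,0,0,0],[0,-0.006,0,0,0],[0,-0.004,0,0,0],[0,-0.003,0,0,0],[0,0,0,0,0]]'
python3 - <<'E'
from h import *
print(shift([.5212+.0160-.0195*-.3/3*1,.0281+.0032-.003,.045])[1],proj("top",np.array([.5467,-.0168,.044])))
for c in("top","side"):
    im,d=bot.read_camera(c)
    for r in bot.pinpoint("block_centre",c)[:2]: print(c,r["score"],r["at"],w(c,r["at"],z=.028))
    u,v=proj(c,np.array([.535,.02,.03])).astype(int); 
    cv2.imwrite(f"pics/f_{c}.png",cv2.resize(im[v-50:v+50,u-65:u+65],(780,600),interpolation=cv2.INTER_CUBIC))
E
```

```text
t: 17.28
eef_pos: [0.5358, 0.0396, 0.2001]
tool_rot: [0.0, 0.635, 0.772, -0.0]
contact_force: [0.5, -0.1, 0.0]
gripper_width: 0.002
grasp_force: 0.0
[0.53580399 0.039555   0.04511638] [323.68867963 190.93091   ]
top 0.64 [314.9, 193.0] [0.54421483 0.0036779  0.028     ]
side 0.68 [208.7, 236.4] [0.60897871 0.33687187 0.028     ]
side 0.5 [254.2, 170.1] [0.55277335 0.0061012  0.028     ]
```

View pics/f_side.png

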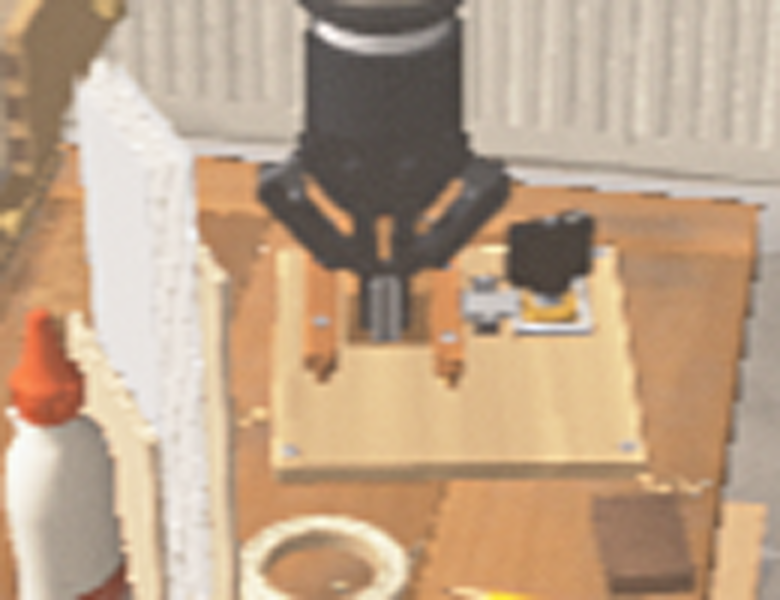

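The side view shows the block between the fences ahead of the shut fingers at (385,310) px. About 11 mm remain. I'll push gently and watch the force.

```bash
python3 -m pendant '[[0,-0.002,0,0,0],[0,-0.002,0,0,0],[0,-0.002,0,0,0],[0,-0.002,0,0,0],[0,-0.001,0,0,0],[0,0,0,0,0]]'
python3 -m pendant '[[0,-0.001,0,0,0],[0,-0.001,0,0,0],[0,0,0,0,0]]'
```

```text
t: 17.98
eef_pos: [0.5375, 0.0312, 0.2002]
tool_rot: [0.0, 0.635, 0.772, -0.0]
contact_force: [-0.5, -0.4, 0.8]
gripper_width: -0.002
grasp_force: 0.0
t: 18.23
eef_pos: [0.5379, 0.0295, 0.2002]
tool_rot: [0.0, 0.635, 0.773, -0.0]
contact_force: [-0.2, 0.4, -1.3]
gripper_width: 0.005
grasp_force: 0.0
```

```bash
python3 -m pendant '[[0,-0.001,0,0,0],[0,-0.001,0,0,0],[0,0,0,0,0]]'
python3 -m pendant '[[0,-0.001,0,0,0],[0,0,0,0,0]]'
python3 -m pendant '[[0,-0.001,0,0,0],[0,0,0,0,0]]'
```

```text
t: 18.48
eef_pos: [0.5383, 0.028, 0.2003]
tool_rot: [-0.0, 0.635, 0.773, 0.0]
contact_force: [1.3, 1.9, 0.0]
gripper_width: 0.001
grasp_force: 0.6
t: 18.65
eef_pos: [0.5384, 0.0277, 0.2004]
tool_rot: [-0.0, 0.635, 0.773, 0.001]
contact_force: [0.1, 4.4, -0.1]
gripper_width: 0.001
grasp_force: 2.3
t: 18.82
eef_pos: [0.5384, 0.0275, 0.2004]
tool_rot: [-0.001, 0.634, 0.773, 0.001]
contact_force: [-1.2, 6.5, 1.0]
gripper_width: -0.003
grasp_force: 3.5
```

The force is rising and the tool has stopped moving, so the block is at the stop. I'll back off, rise and check.

```bash
python3 -m pendant '[[0,0.005,0,0,0],[0,0.01,0,0,0],[0,0.01,0,0,0],[0,0,0,-0.04,0],[0,0,0,-0.04,0],[0,0,0,-0.04,0],[0,0,0,-0.04,0],[0,0,0,-0.04,0],[0,-0.01,0,0,0],[0,0,0,0,0],[0,0,0,0,0]]'
python3 fit.py
python3 - <<'E'
from m import *
cv2.imwrite("pics/g.png",cv2.resize(im[60:260,130:390],(780,600),interpolation=cv2.INTER_CUBIC))
q=blob(.055,.075,(.462,-.022),.05);print(len(q),cv2.minAreaRect((q[:,:2]*1000).astype(np.float32)))
E
```

```text
t: 19.73
eef_pos: [0.5353, 0.0403, 0.3997]
tool_rot: [0.0, 0.635, 0.772, -0.001]
contact_force: [-1.0, -0.8, -0.4]
gripper_width: -0.0
grasp_force: 0.0
(array([0.0626, 0.001 , 0.2018]), array([0.5347, 0.0405, 0.244 ])) 101.16010933563544
block (guide mm) 1607 ((14.806777954101562, -44.245750427246094), (63.13144302368164, 45.042823791503906), 89.83905792236328)
-70 [array([-23.6, -10.3]), array([ 39.7, 225. ])]
-60 [array([-58.6, -10. ]), array([ 39.5, 226.7])]
0 [array([-22.6,  -8.9]), array([ 39.7, 238.8])]
5 [array([-23.9,  -8.8]), array([ 39.6, 240. ])]
10 [array([-23.6,  -8.7]), array([ 39.5, 240.9])]
15 [array([-23.4,  -8.6]), array([ 39.4, 279.8])]
531 ((461.1558837890625, -18.121719360351562), (46.05735397338867, 14.560713768005371), 27.528688430786133)
```

View pics/g.png

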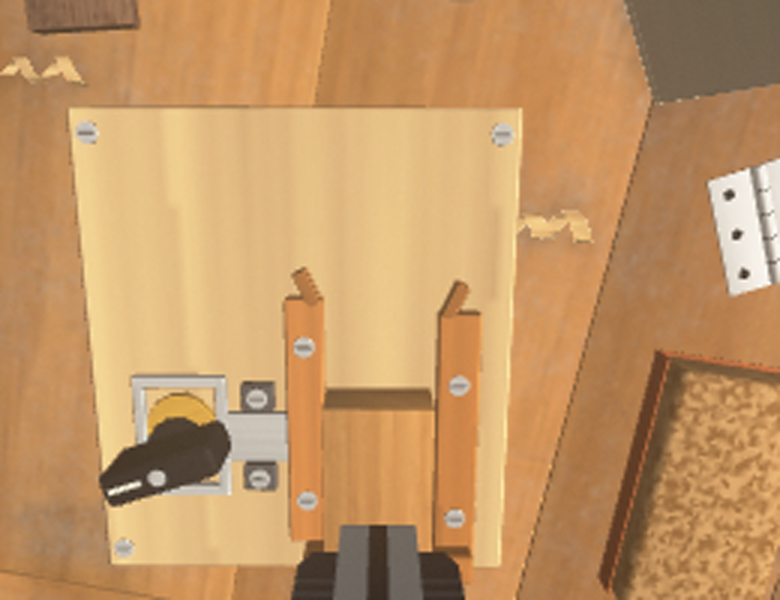

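The block sits between the fences at (378,465) px. Its stop end is hidden by the fingers, so I'll move aside for one check.

```bash
python3 -m pendant '[[0,-0.03,0,0,0],[0,-0.03,0,0,0],[0,-0.03,0,0,0],[0,0,0,0,0],[0,0,0,0,0]]'
python3 fit.py
python3 - <<'E'
from m import *
cv2.imwrite("pics/h.png",cv2.resize(im[60:260,130:390],(780,600),interpolation=cv2.INTER_CUBIC))
E
```

```text
t: 20.25
eef_pos: [0.553, -0.0494, 0.3983]
tool_rot: [-0.001, 0.636, 0.772, -0.001]
contact_force: [-0.7, 0.1, -0.5]
gripper_width: -0.003
grasp_force: 0.0
(array([0.1519, 0.0007, 0.2018]), array([ 0.5524, -0.0474,  0.2438])) 101.14647051528536
block (guide mm) 2512 ((15.743705749511719, -46.658634185791016), (69.59929656982422, 45.13688278198242), 89.8809585571289)
-70 [array([-23. ,  -9.4]), array([ 40.7, 225.7])]
-60 [array([-83.3,  -9.2]), array([ 40.4, 227.8])]
0 [array([-21.8,  -6.9]), array([ 40.5, 239.6])]
5 [array([-22.8,  -6.9]), array([ 40.4, 240.7])]
10 [array([-22.6,  -7.6]), array([ 40.4, 241.4])]
15 [array([-22.4,  -7.6]), array([ 40.4, 242.5])]
```

View pics/h.png

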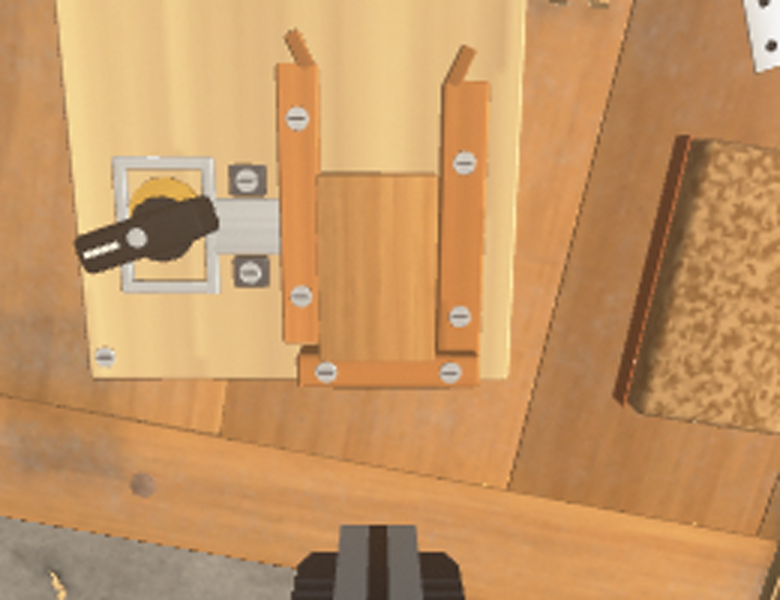

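The block lies flat between the fences with no gap at the stop (378,360 px), and the gripper is clear. I'm handing the job in.

```bash
python3 -c "
from station import bot
print(bot.hand_in())"
```

```text
the job is handed in; nothing more can be done
None
```

I broke the knob loose and turned it to about 1.88 rad (gap about 47.4 mm), slid the pine block flat between the fences up to the end stop, released it, and handed the job in at about 20 s; the bottle and mug were never touched, and the hand-in returned no verdict.

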